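Level the tilting paint board and pin it

TASK

Swing the tilting paint board down until it lies level on its stop, then lock it there: take the red-knobbed pin from the wooden rack and drop it fully home through the hole in the yellow lug into the hole of the post below. Leave the short blue-knobbed pin in the rack.

Things in the scene. Friction and masses are not known exactly. Their poses are not given: they have to be found in the camera images.
- board (a joint): Tilt in rad of the plywood board (150 mm along its level axis, 210 across, 8 thick; axis 95 mm above the table). 0 = level, top at 99 mm, lying on its stop; positive = the edge on lock_hole's +y side is raised (start 0.35 to 0.65, limit 0.7). Friction holds it; about 4 N down, 70 mm out from the axis on the raised side, swings it down. The yellow lug, with a 22 mm hole, turns with it.
- lock_hole (a point): Fixed point: centre of the lug's hole, at the lug's top face (167 mm above the table), once the board is level. x along the tilt axis from board to lug, y to the board's raised side, z up. Good spot to press the board down: x -118, y +70 mm from here. Lug 54 x 56 x 8 mm; the post 4 mm below it has a 22 mm blind hole, its floor 52 mm below this point; the tilted lug covers it.
- red_pin_knob (a point): Centre of the locking pin's red knob (upright, 22 mm diameter, 34 tall). Below the knob: steel collar, 32 mm diameter, 6 thick, then a 14 mm shank 48 mm long, its last 12 mm tapered; tip 71 mm below this point. Stands in a dark wooden rack 150 x 50 x 62 mm high, collar on its top. Fully home, this point is 23 mm above lock_hole. z up along the pin; about 60 g.
- blue_pin_knob (a point): Centre of the blue knob of the other pin, in the rack's other hole, 90 mm from the red one along the rack's length. Same knob and collar, but its shank is only 22 mm long, too short to lock the board. To be left in its place.
Not all that is in view belongs to the job. Leave any green look-alike of the part that bears red_pin_knob alone.

How it is judged:
On the way, in this order (a step that is already met when the one before it is completed fails the run):
1. the board is swung down level (value of joint board below 0.15 rad), for 0.2 s.
2. the red pin is home through the lug in the post (value of joint board below 0.15 rad and horizontal distance between red_pin_knob and lock_hole below 0.012 m and z of red_pin_knob in the frame of lock_hole below 0.035 m and angle between red_pin_knob's own z axis and vertical below 0.2 rad), for 0.2 s.
At the end, for the whole second after the job is handed in: The board is level (within 0.15 rad) and still; the red pin stands in the lock hole, its knob's centre within 12 mm sideways of the hole's centre and less than 35 mm above the lug's top (fully home is 23 mm), upright within 0.2 rad (all of step 2 and velocity of joint board between -0.05 and 0.05 rad/s); the robot touches nothing.
It fails at once if the blue pin is moved more than 30 mm from its place (distance of blue_pin_knob from where it was at the start of the episode above 0.03 m).
It also fails if it takes over 56 s, if anything falls off the work surface, if the arm or the gripper's body presses on something with over 40 N, if the wrist force passes 120 N, or if a joint passes its speed limit or range.

ROBOT

A 6-joint arm with a two-finger parallel gripper is mounted at the origin on the work surface. World frame = base frame: x ahead of the robot, y to its left, z up, the work surface at z = 0. Lengths are in m, angles in rad, forces in N, time in s.
With the tool pointing down it reaches from about 0.35 to 0.775 m from the base axis. Payload 5.5 kg.
Tool frame: the origin (TCP) lies on the centre line of the jaws, within the pads' length; the fingertips stand 11 mm ahead of it and the grasp point (between the pads) lies 8 mm behind it; z points along the fingers, y is the direction in which the jaws open and shut (so a half turn about z gives the same grasp; the last joint's range is limited). The gripper opens to 85 mm and grips with 20 to 120 N. Pads are 22 mm wide; open, the fingers measure 114 mm over their backs; the gripper's body (76 mm by 85 mm) begins 54 mm behind the grasp point. The pads swing forward as they close: fully open they stand 13 mm farther back than shut.
Start: joints at [0.966, 0.313, 0.046, 1.304, 0, 1.431], TCP at [0.258, 0.514, 0.242] pointing down, gripper open.
Joint ranges: [-2.76, 2.76], [-0.86, 1.69], [-1.03, 1.26], [-2.2, 2.34], [-1.47, 1.5], [-3.14, 3.14]. Speed limits (rad/s): [2.57, 2.57, 3.14, 3.14, 3.14, 3.14].

INTERFACE

Orientations are given as a unit quaternion [w, x, y, z].
In Python, from workcell import env, imaging, order gives the robot as it stands. The module is installed in compiled form; this text tells all that it offers.
- The arm moves only by the tool move_arm, never from a script. Its argument "deltas" is one flat list of numbers, 7 for each row, row after row: the gripper's target within -1 to 1 (shut at 1, half-way at 0, fully open at -1), then the shift along the tool's x, y, z in m, then the turn, a rotation vector about the tool's x, y, z in degrees. In form: [jaw, tx, ty, tz, ax, ay, az, jaw, tx, ty, tz, ax, ay, az, ...]. A call has 1 to 10 rows; each row shifts and turns the commanded pose from where the row before left it, along the tool's axes as they then stand; what a row does not reach is not made up. A row lasts 1/8 s, in which the tool goes at most 62.5 mm and 10.7 degrees, less where a joint would pass 70% of its speed; a pose out of reach is approached as far as the arm can. A call is refused whole if a number of a shift passes 0.0625 or a number of a turn 10.7, either way. A call with a gripper value outside its range is refused whole. The fingers move at their own pace and stop on an object; "squeeze" is the grip in N (left out, the last holds). Time passes only in rows, so rows that do not move let the fingers close. It gives the time, the measured TCP pose, the force and the opening at its end, in the units of the state.
- env.get_state(): the state, without advancing time (a new reading comes with each control period).
- imaging.read_camera(name): name is "side" or "top" or "wrist"; returns a dict with "img" (400x640x3 uint8, red, green, blue), "z_map" (400x640 float32, m along the optical axis (not along the pixel's ray), 0 where there is no reading), "fx", "fy", "cx", "cy" (pixels), "dist" ([k1, k2, p1, p2, k3] as OpenCV has them; the pictures are not rectified), "rvec" (rotation vector, rad) and "tvec" (3), from world to camera coordinates, as OpenCV has them. Camera axes: x right, y down, z forward; pixel columns grow to the right and rows downward; lengths in m; the calibration is good to about 2 mm. A picture is of the moment at which its call begins.
- order.hand_in(): hands the job in, once; it reports no verdict.
Trained networks look in a picture, given as the dict that the camera call returned (one of the last four; its "shot" number tells which), for a name from the list of things; names that differ only in an ending like _2 or _b are one class to them, and where a whole thing is asked for, a point or a joint stands for the part that bears it (a point fixed in the world has none). Each returns a list of dicts, best first, with "confidence" (0 to 1); they miss things now and then, are a little off and sometimes report something else, mostly with a low value. They report only what shows in the picture. A call takes as long as a camera call. They do not tell look-alikes from the thing itself.
- imaging.recognise(picture, thing): "centre" ([column, row] in pixels, amid what is visible of it).
- imaging.cut_out(picture, thing): "mask" (400x640 bool, what is visible of it) and "centre" ([column, row] in pixels, amid what is visible of it).
The state is a dict: "clock": time; "joint_pos": joint angles; "qvel": joint speeds; "tau": joint torques, N m; "tcp_pos": TCP position; "orientation": TCP orientation; "wrist_force": force on the tool from outside, world axes, zero at the start; "ft_torque": the same for the moment, N m; "finger_gap": finger opening in m.
Only numpy, scipy, OpenCV 4.12 (cv2) and the standard library are available. Lean on these libraries where they do the work, as an engineer would, in place of code of your own. Each camera call takes 0.05 s, during which the arm holds its last target.

## Working session

There is one attempt and no reset: what is moved stays moved. The work goes in short steps, Python scripts to look and compute and a tool call to move; the robot and the scene stay as the last step left them, time stands still between calls to the robot, and variables do not carry over. Pictures are saved under pics/ and viewed, and the job is handed in when it is done.

Besides the shell and the picture viewer there is one more tool, called after "Call:" in YAML: its name, and indented under it one key for each argument. move_arm: Moves the arm, as the interface text tells. Its arguments: {"type":"object","properties":{"deltas":{"type":"array"},"squeeze":{"type":"number"}},"required":["deltas"]}

```bash
mkdir -p pics; cat > h.py <<'E'
import numpy as np, cv2
from workcell import env, imaging, order
def save(n,img,s=1):
    cv2.imwrite('pics/'+n,cv2.cvtColor(cv2.resize(img,None,fx=s,fy=s,interpolation=cv2.INTER_CUBIC),cv2.COLOR_RGB2BGR))
def cam(p):
    K=np.array([[p['fx'],0,p['cx']],[0,p['fy'],p['cy']],[0,0,1]]);R=cv2.Rodrigues(np.array(p['rvec'],float))[0]
    return K,np.array(p['dist'],float),R,np.array(p['tvec'],float).ravel()
def ray(p,u,v):
    K,d,R,t=cam(p);n=cv2.undistortPoints(np.array([[[u,v]]],float),K,d)[0,0]
    return -R.T@t, R.T@np.array([n[0],n[1],1])
def pt(p,u,v,z=None):
    o,r=ray(p,u,v);z=p['z_map'][int(round(v)),int(round(u))] if z is None else z
    return o+r*z
def atz(p,u,v,h):
    o,r=ray(p,u,v);return o+r*(h-o[2])/r[2]
def proj(p,X):
    K,d,R,t=cam(p);return cv2.projectPoints(np.array(X,float).reshape(-1,3),np.array(p['rvec'],float),t,K,d)[0].reshape(-1,2)
def maskpts(p,m):
    K,d,R,t=cam(p);v,u=np.nonzero(m&(p['z_map']>0));z=p['z_map'][v,u]
    n=cv2.undistortPoints(np.stack([u,v],1).astype(float)[:,None],K,d)[:,0]
    return (np.c_[n,np.ones(len(n))]*z[:,None]-t)@R
E
python3 - <<'E'
from h import *
for n in ['side','top','wrist']:
    p=imaging.read_camera(n);save(n+'0.png',p['img'])
    print(n,np.round(ray(p,320,200),3))
    for t in ['board','lock_hole','red_pin_knob','blue_pin_knob']:
        for r in imaging.cut_out(p,t):
            q=maskpts(p,r['mask']);print(t,np.round(r['confidence'],2),np.round(r['centre']),r['mask'].sum(),np.round(np.median(q,0),3) if len(q) else None,np.round(q.max(0),3)if len(q) else '')
        for r in imaging.recognise(p,t): print('  rec',t,round(r['confidence'],2),np.round(r['centre'],1))
print(env.get_state())
E
```

```text
side [[ 0.446 -0.696  0.529]
 [ 0.122  0.838 -0.533]]
board 0.93 [297. 165.] 6113 [0.516 0.119 0.102] [0.703 0.612 0.171]
  rec board 0.97 [299.3 163.2]
lock_hole 0.63 [298. 182.] 10627 [0.507 0.103 0.07 ] [0.743 0.612 0.171]
  rec lock_hole 0.8 [299.5 183.3]
red_pin_knob 0.76 [336. 266.] 427 [ 0.546 -0.178  0.063] [ 0.561 -0.161  0.091]
red_pin_knob 0.74 [398. 274.] 551 [ 0.643 -0.218  0.057] [ 0.697 -0.103  0.091]
red_pin_knob 0.68 [345. 297.] 472 [ 0.549 -0.27   0.084] [ 0.589 -0.146  0.105]
  rec red_pin_knob 0.92 [345.  293.7]
  rec red_pin_knob 0.73 [336.8 265.3]
blue_pin_knob 0.76 [297. 321.] 581 [ 0.469 -0.308  0.082] [ 0.486 -0.192  0.104]
  rec blue_pin_knob 0.89 [296.1 321.2]
top [[ 0.478 -0.048  0.936]
 [ 0.103  0.005 -0.995]]
board 0.83 [237. 222.] 7696 [0.515 0.132 0.111] [0.692 0.272 0.174]
  rec board 0.89 [235.8 221.7]
lock_hole 0.58 [240. 227.] 12036 [0.508 0.123 0.088] [0.689 0.277 0.174]
  rec lock_hole 0.93 [240.7 228.2]
red_pin_knob 0.64 [377. 211.] 148 [ 0.545 -0.169  0.083] [ 0.562 -0.156  0.091]
red_pin_knob 0.63 [394. 167.] 195 [ 0.643 -0.21   0.063] [ 0.674
[... 449 characters left out ...]
{'clock': 1.35, 'joint_pos': array([ 9.66456429e-01,  3.13186570e-01,  4.60990545e-02,  1.30356605e+00,
       -1.03808748e-05,  1.43120923e+00]), 'qvel': array([ 9.20780937e-05,  1.41378769e-03, -8.38862338e-04, -9.44526953e-04,
       -7.47030004e-04, -9.37747275e-04]), 'tau': array([-9.15316050e-04, -4.80466354e+01,  2.98805362e+01,  2.27646992e-04,
       -1.81576333e-04,  2.23072973e-06]), 'tcp_pos': array([0.25775123, 0.51405293, 0.24233044]), 'orientation': array([3.07778816e-05, 2.30290698e-01, 9.73121878e-01, 6.46114040e-05]), 'wrist_force': array([-0.77505823,  0.1303928 ,  0.29342094]), 'ft_torque': array([-0.00371666,  0.01767958,  0.03667919]), 'finger_gap': 0.08513927562189771}
```

View pics/side0.png

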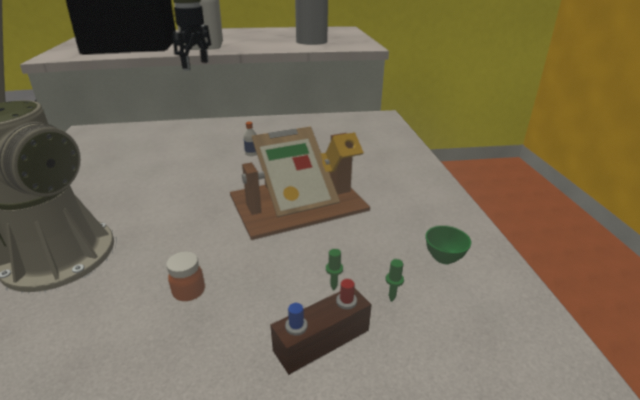

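View pics/top0.png

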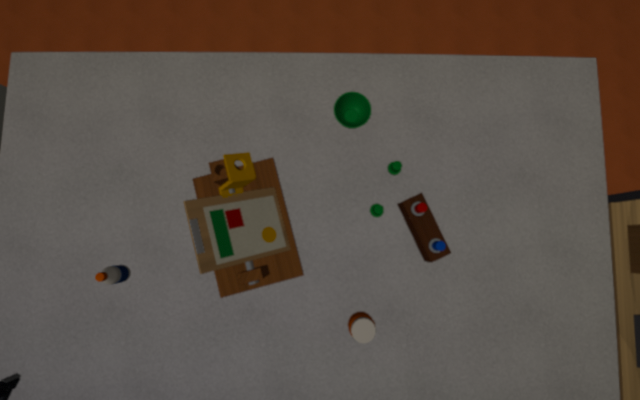

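```bash
python3 - <<'E'
from h import *
for n in ['side','top']:
    p=imaging.read_camera(n);im=p['img'];hsv=cv2.cvtColor(im,cv2.COLOR_RGB2HSV).astype(int);H,S,V=[hsv[...,i] for i in range(3)]
    if n=='side': save('crop1.png',im[100:370,220:480],3) 
    else: save('crop2.png',im[130:310,180:460],2.8)
    vv,uu=np.mgrid[:400,:640]
    # red knob
    m=((H<8)|(H>172))&(S>150)&(V>60); box=(uu>330)&(uu<360)&(vv>270)&(vv<310) if n=='side' else (uu>405)&(uu<432)&(vv>195)&(vv<220)
    m&=box; q=maskpts(p,m); print(n,'red',m.sum(),np.round([uu[m].mean(),vv[m].mean()],1),np.round(np.median(q,0),4),np.round(q.min(0),3),np.round(q.max(0),3))
    print(' atz knobctr',atz(p,uu[m].mean(),vv[m].mean(),0.085 if n=='side' else .1))
    m=(H>108)&(H<125)&(S>150)&((uu>280)&(uu<310)&(vv>295)&(vv<335) if n=='side' else (uu>425)&(vv>230)&(vv<260)&(uu<450))
    print('blue',m.sum(),uu[m].mean(),vv[m].mean(),atz(p,uu[m].mean(),vv[m].mean(),0.085),np.round(maskpts(p,m).max(0),3))
    # yellow lug
    m=(H>18)&(H<28)&(S>190)&(V>120)&((uu>325)&(uu<365)&(vv>130)&(vv<160) if n=='side' else (uu>222)&(uu<258)&(vv>150)&(vv<185))
    q=maskpts(p,m);print('lug',m.sum(),np.round(q.min(0),3),np.round(q.max(0),3),np.round(np.median(q,0),3))
    r=imaging.cut_out(p,'board')[0]; q=maskpts(p,r['mask'])
    m2=cv2.erode(r['mask'].astype(np.uint8),np.ones((3,3)))>0
    q=maskpts(p,m2)
    # ransac plane
    rng=np.random.default_rng(0);best=0
    for _ in range(500):
        a,b,c=q[rng.choice(len(q),3,False)];nn=np.cross(b-a,c-a);l=np.linalg.norm(nn)
        if l<1e-5: continue
        nn/=l;nn*=np.sign(nn[2]); 
        if nn[2]<.6: continue
        k=abs((q-a)@nn)<.003
        if k.sum()>best: best=k.sum();K=k
    s=q[K];c=s.mean(0);nn=np.linalg.svd(s-c,full_matrices=False)[2][2];nn*=np.sign(nn[2])
    ax=np.cross(nn,[0,0,1]);ax/=np.linalg.norm(ax); ax*=np.sign(ax[0])
    print('plane',best,len(q),nn,'tilt',np.arccos(nn[2]),'axis',ax)
    y=np.cross([0,0,1],ax);up=np.cross(nn,ax)
    # extent along axis and up
    P=np.c_[s@ax,s@up]
    rect=cv2.minAreaRect(P.astype(np.float32)); print('rect',rect,P.min(0),P.max(0))
    a0=(np.percentile(P[:,0],1)+np.percentile(P[:,0],99))/2
    # axis point: board centre on plane - 4mm*nn at z=.095
    base=c-nn*.004; A=base+up*((.095-base[2])/up[2]); A=A+ax*(a0-A@ax)
    print('A',A,'u centre',(np.percentile(P[:,1],1)+np.percentile(P[:,1],99))/2-A@up,'lock',A+ax*.118,'press',A+y*.07,'y',y)
E
```

```text
side red 64 [347.  283.7] [ 0.5502 -0.2651  0.103 ] [ 0.542 -0.273  0.101] [ 0.558 -0.256  0.105]
 atz knobctr [ 0.55463516 -0.24650866  0.085     ]
blue 9 295.77777777777777 309.8888888888889 [ 0.47073793 -0.28882775  0.085     ] [ 0.474 -0.3    0.103]Traceback (most recent call last):
  File "<stdin>", line 15, in <module>
  File "h.py", line 20, in maskpts
    n=cv2.undistortPoints(np.stack([u,v],1).astype(float)[:,None],K,d)[:,0]
      ~~~~~~~~~~~~~~~~~~~^^^^^^^^^^^^^^^^^^^^^^^^^^^^^^^^^^^^^^^^^^^^^
cv2.error: OpenCV(4.12.0) /io/opencv/modules/calib3d/src/undistort.dispatch.cpp:347: error: (-215:Assertion failed) CV_IS_MAT(_src) && CV_IS_MAT(_dst) && (_src->rows == 1 || _src->cols == 1) && (_dst->rows == 1 || _dst->cols == 1) && _src->cols + _src->rows - 1 == _dst->rows + _dst->cols - 1 && (CV_MAT_TYPE(_src->type) == CV_32FC2 || CV_MAT_TYPE(_src->type) == CV_64FC2) && (CV_MAT_TYPE(_dst->type) == CV_32FC2 || CV_MAT_TYPE(_dst->type) == CV_64FC2) in function 'cvUndistortPointsInternal'
```

View pics/crop1.png

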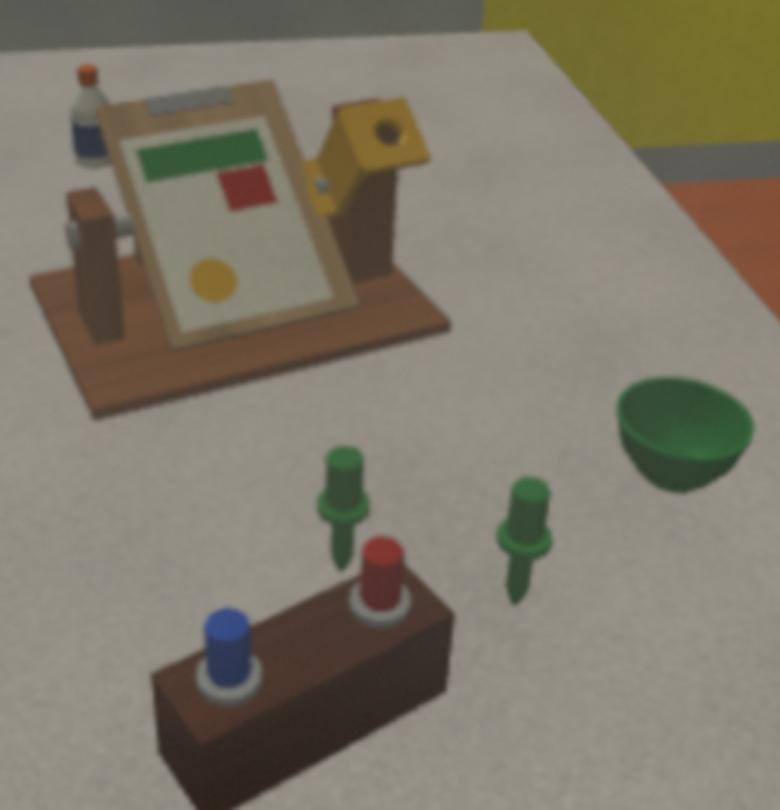

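The red pin stands in the rack, with its knob at side (347,288) and the blue pin at (296,317). The green pins at (335,262) and (397,270) are decoys, standing on the table. The lug is at (347,145), with the board tilted up at its far edge.

```bash
cat > m.py <<'E'
from h import *
for n in ['side','top']:
    p=imaging.read_camera(n);im=p['img'];hsv=cv2.cvtColor(im,cv2.COLOR_RGB2HSV).astype(int);H,S,V=[hsv[...,i] for i in range(3)]
    if n=='top': save('crop2.png',im[130:310,180:460],2.8)
    vv,uu=np.mgrid[:400,:640]
    def rep(nm,m):
        if not m.any(): print(nm,'none');return
        q=maskpts(p,m);print(n,nm,m.sum(),np.round([uu[m].mean(),vv[m].mean()],1),'atz85',np.round(atz(p,uu[m].mean(),vv[m].mean(),.085),4),'atz102',np.round(atz(p,uu[m].mean(),vv[m].mean(),.102),4),*[np.round(a,3) for a in (np.median(q,0),q.min(0),q.max(0))])
    sd=n=='side'
    rep('red',((H<8)|(H>170))&(S>110)&(V>40)&((uu>330)&(uu<362)&(vv>275)&(vv<303) if sd else (uu>405)&(uu<432)&(vv>195)&(vv<220)))
    rep('blue',(H>100)&(H<130)&(S>100)&((uu>280)&(uu<312)&(vv>295)&(vv<335) if sd else (uu>425)&(vv>230)&(vv<260)&(uu<450)))
    rep('lug',(H>14)&(H<32)&(S>150)&(V>90)&((uu>325)&(uu<365)&(vv>130)&(vv<160) if sd else (uu>222)&(uu<258)&(vv>150)&(vv<185)))
    r=imaging.cut_out(p,'board')[0]
    m2=cv2.erode(r['mask'].astype(np.uint8),np.ones((3,3)))>0
    q=maskpts(p,m2)
    rng=np.random.default_rng(0);best=0
    for _ in range(500):
        a,b,c=q[rng.choice(len(q),3,False)];nn=np.cross(b-a,c-a);l=np.linalg.norm(nn)
        if l<1e-5: continue
        nn/=l;nn*=np.sign(nn[2]); 
        if nn[2]<.6: continue
        k=abs((q-a)@nn)<.003
        if k.sum()>best: best=k.sum();K=k
    s=q[K];c=s.mean(0);nn=np.linalg.svd(s-c,full_matrices=False)[2][2];nn*=np.sign(nn[2])
    ax=np.cross(nn,[0,0,1]);ax/=np.linalg.norm(ax); ax*=np.sign(ax[0])
    print('plane',best,len(q),nn,'tilt',np.arccos(nn[2]),'axis',ax)
    y=np.cross([0,0,1],ax);up=np.cross(nn,ax)
    P=np.c_[s@ax,s@up]
    print('ext',np.percentile(P,[.5,99.5],axis=0))
    a0=np.percentile(P[:,0],[.5,99.5]).mean()
    base=c-nn*.004; A=base+up*((.095-base[2])/up[2]); A=A+ax*(a0-A@ax)
    print('A',A,'u ctr',np.percentile(P[:,1],[.5,99.5]).mean()-A@up,'lock',A+ax*.118,'press',A+y*.07,'y',y)
E
python3 m.py
```

```text
side red 255 [346.7 290.2] atz85 [ 0.5514 -0.2603  0.085 ] atz102 [ 0.5473 -0.277   0.102 ] [ 0.549 -0.27   0.096] [ 0.541 -0.274  0.072] [ 0.559 -0.255  0.105]
side blue 280 [295.4 314.9] atz85 [ 0.4693 -0.2982  0.085 ] atz102 [ 0.4684 -0.3135  0.102 ] [ 0.469 -0.309  0.098] [ 0.46  -0.312  0.074] [ 0.479 -0.292  0.104]
side lug 407 [345.5 144.7] atz85 [0.6536 0.2655 0.085 ] atz102 [0.6456 0.2287 0.102 ] [0.619 0.118 0.153] [0.584 0.091 0.105] [0.656 0.161 0.17 ]
plane 4783 5631 [ 0.15750461 -0.55149127  0.81917622] tilt 0.6108230893982809 axis [ 0.96155357  0.27461744 -0.        ]
ext [[ 0.44762959 -0.06191033]
 [ 0.6029366   0.14118276]]
A [0.50982041 0.12768113 0.095     ] u ctr -0.0007331269171342442 lock [0.62328373 0.16008598 0.095     ] press [0.49059719 0.19498988 0.095     ] y [-0.27461744  0.96155357  0.        ]
top red 117 [421.1 207.3] atz85 [ 0.5521 -0.2648  0.085 ] atz102 [ 0.5507 -0.2604  0.102 ] [ 0.551 -0.261  0.101] [ 0.541 -0.285  0.06 ] [ 0.566 -0.25   0.106]
top blue 116 [438.8 245.4] atz85 [ 0.4695 -0.3017  0.085 ] atz102 [ 0.4697 -0.2966  0.102 ] [ 0.47  -0.297  0.101] [ 0.459 -0.322  0.061] [ 0.479 -0.288  0.106]
top lug 113 [232.7 168.8] atz85 [0.6343 0.1496 0.085 ] atz102 [0.6312 0.1457 0.102 ] [0.627 0.139 0.161] [ 0.591  0.108 -0.002] [0.662 0.155 0.173]
plane 6048 7014 [ 0.15408158 -0.54895374  0.82152825] tilt 0.6067101108438634 axis [ 0.96279327  0.27023899 -0.        ]
ext [[ 0.44852683 -0.05680596]
 [ 0.60300633  0.14664677]]
A [0.51043557 0.1270085  0.095     ] u ctr 0.0036168516877512977 lock [0.62404518 0.1588967  0.095     ] press [0.49151884 0.19440403 0.095     ] y [-0.27023899  0.96279327  0.        ]
```

View pics/crop2.png

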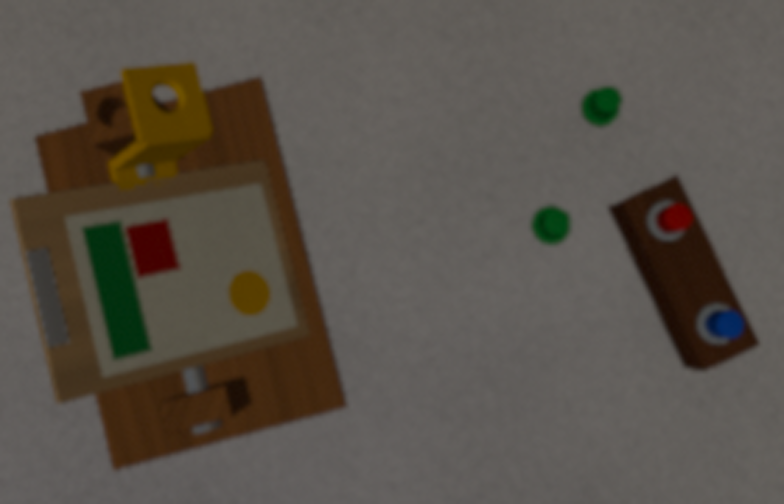

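Call:
move_arm:
  deltas: [1,-0.044,-0.0226,0,0,0,0,1,-0.044,-0.0226,0,0,0,0,1,-0.044,-0.0226,0,0,0,0,1,-0.044,-0.0226,0,0,0,0,1,-0.044,-0.0226,0,0,0,0,1,-0.044,-0.0226,0,0,0,0,1,-0.044,-0.0226,0.0,0,0,0,1,-0.0432,-0.0226,0.0,0,0,0,1,0,0,0.03,0,0,0,1,0,0,0.03,0,0,0]
  squeeze: 40

```text
clock: 2.85
tcp_pos: [0.4916, 0.1941, 0.1819]
orientation: [0.001, 0.231, 0.973, 0.0]
wrist_force: [-0.6, -0.6, 0.8]
finger_gap: 0.0003
```

Call:
move_arm:
  deltas: [1,0,0,0.015,0,0,0,1,0,0,0.01,0,0,0,1,0,0,0.01,0,0,0,1,0,0,0.01,0,0,0,1,0,0,0.008,0,0,0,1,0,0,0.007,0,0,0,1,0,0,0.005,0,0,0,1,0,0,0.005,0,0,0]

```text
clock: 3.85
tcp_pos: [0.4906, 0.1952, 0.112]
orientation: [-0.0, 0.23, 0.973, 0.0]
wrist_force: [-0.0, 2.4, 4.0]
finger_gap: 0.0002
```

Call:
move_arm:
  deltas: [1,0,0,0.002,0,0,0,1,0,0,0.001,0,0,0]

```text
clock: 4.1
tcp_pos: [0.4905, 0.1951, 0.11]
orientation: [0.0, 0.23, 0.973, 0.0]
wrist_force: [-3.9, 1.8, 14.0]
finger_gap: -0.0001
```

Call:
move_arm:
  deltas: [1,0,0,0,0,0,0,1,0,0,-0.03,0,0,0,0,0,0,-0.06,0,0,0,0,0,0,-0.03,0,0,0,0,0.04,-0.04,0,0,0,0,0,0.04,-0.04,0,0,0,0,0,0.03,-0.05,0,0,0,0,0,0.03,-0.05,0,0,0,0]

```text
clock: 5.1
tcp_pos: [0.2826, 0.0958, 0.2286]
orientation: [-0.0, 0.23, 0.973, -0.001]
wrist_force: [-0.5, -0.4, 0.5]
finger_gap: 0.0431
```

```bash
sed -i 's/crop2/crop3/' m.py; python3 m.py; python3 - <<'E'
from h import *
p=imaging.read_camera('side');save('crop4.png',p['img'][100:370,220:480],3) 
E
```

```text
side red 255 [346.7 290.3] atz85 [ 0.5514 -0.2603  0.085 ] atz102 [ 0.5474 -0.277   0.102 ] [ 0.549 -0.27   0.096] [ 0.541 -0.274  0.072] [ 0.559 -0.254  0.105]
side blue 278 [295.3 314.9] atz85 [ 0.4693 -0.2981  0.085 ] atz102 [ 0.4684 -0.3133  0.102 ] [ 0.469 -0.309  0.099] [ 0.46  -0.313  0.073] [ 0.479 -0.291  0.105]
side lug 176 [339.3 134.1] atz85 [0.6503 0.3384 0.085 ] atz102 [0.6425 0.2987 0.102 ] [0.611 0.148 0.167] [0.584 0.125 0.155] [0.646 0.174 0.169]
plane 2764 3273 [ 0.00232281 -0.00254365  0.99999407] tilt 0.0034446513932143022 axis [ 0.7384348   0.67432488 -0.        ]
ext [[ 0.35368472 -0.36457864]
 [ 0.55153494 -0.14267219]]
A [ 0.61678276 -0.00421758  0.095     ] u ctr 0.16507123103280547 lock [0.70391807 0.07535275 0.095     ] press [0.56958002 0.04747285 0.095     ] y [-0.67432488  0.7384348   0.        ]
top red 117 [421.1 207.3] atz85 [ 0.5523 -0.2648  0.085 ] atz102 [ 0.5508 -0.2604  0.102 ] [ 0.551 -0.261  0.101] [ 0.541 -0.284  0.06 ] [ 0.566 -0.25   0.105]
top blue 116 [438.8 245.4] atz85 [ 0.4695 -0.3017  0.085 ] atz102 [ 0.4697 -0.2966  0.102 ] [ 0.47  -0.297  0.101] [ 0.459 -0.322  0.06 ] [ 0.479 -0.288  0.106]
top lug 278 [227.7 169.8] atz85 [0.632  0.1606 0.085 ] atz102 [0.629  0.1564 0.102 ] [0.615 0.141 0.167] [0.588 0.127 0.117] [0.649 0.161 0.171]
plane 6381 7572 [ 2.55785098e-03 -7.61179673e-05  9.99996726e-01] tilt 0.002558986105039284 axis [ 0.02974539  0.99955751 -0.        ]
ext [[ 0.03193364 -0.59032681]
 [ 0.2523755  -0.41117632]]
A [0.83978386 0.11722674 0.095     ] u ctr 0.3349279020106263 lock [0.84329382 0.23517452 0.095     ] press [0.76981483 0.11930891 0.095     ] y [-0.99955751  0.02974539  0.        ]
```

View pics/crop3.png

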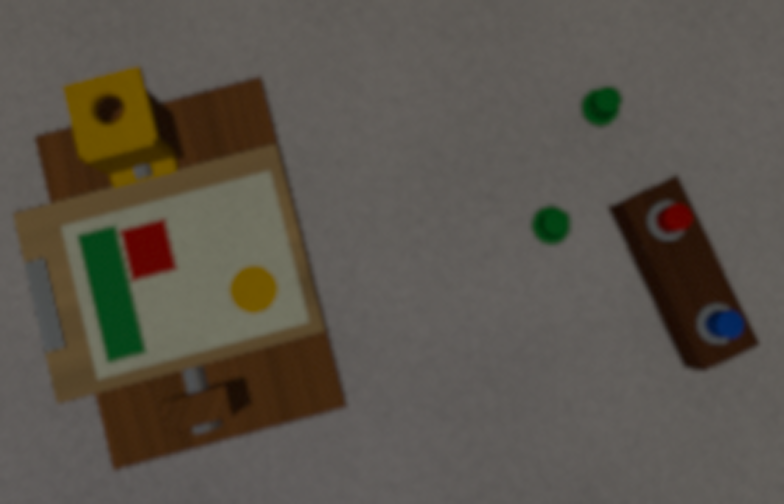

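View pics/crop4.png

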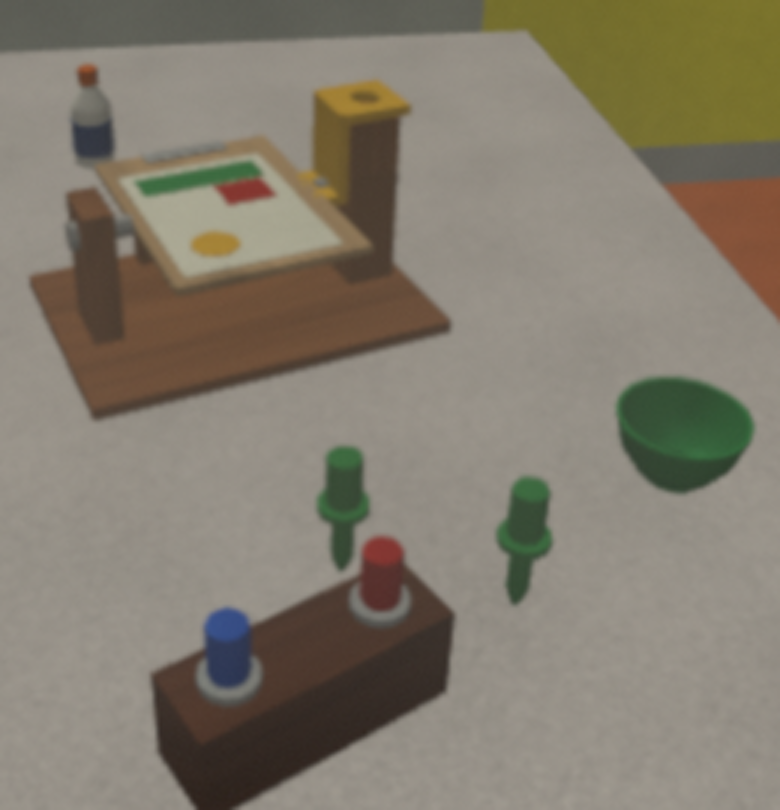

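```bash
cat > fit.py <<'E'
from h import *
from scipy.optimize import least_squares
def cyl(c,r,z0,z1):
    a=np.linspace(0,2*np.pi,40,endpoint=False);C=np.c_[c[0]+r*np.cos(a),c[1]+r*np.sin(a)]
    return np.r_[np.c_[C,0*a+z0],np.c_[C,0*a+z1]]
def cent(p,X):
    h=cv2.convexHull(proj(p,X).astype(np.float32));M=cv2.moments(h);return np.array([M['m10']/M['m00'],M['m01']/M['m00']])
if __name__=='__main__':
    S=imaging.read_camera('side');T=imaging.read_camera('top')
    for nm,s,t in [('red',(346.7,290.3),(421.1,207.3)),('blue',(295.3,314.9),(438.8,245.4))]:
        for w in [(1,0),(0,1),(1,1)]:
            f=lambda c:np.r_[w[0]*(cent(S,cyl(c,.011,.068,.102))-s),w[1]*(cent(T,cyl(c,.011,.068,.102))-t)]
            r=least_squares(f,[.55,-.26],diff_step=1e-4);print(nm,w,np.round(r.x,4),np.round(r.fun,2))
    # hole
    for n,p,box in [('side',S,(325,365,118,145)),('top',T,(196,242,148,192))]:
        u0,u1,v0,v1=box;g=cv2.cvtColor(p['img'],cv2.COLOR_RGB2HSV).astype(int)[v0:v1,u0:u1]
        m=((g[...,0]>16)&(g[...,0]<32)&(g[...,1]>150)&(g[...,2]>(150 if n=='side' else 110)))
        save(n+'lug.png',p['img'][v0:v1,u0:u1],14);print(n,g[::3,::3,2])
E
python3 fit.py
```

```text
red (1, 0) [ 0.5513 -0.2606] [ 0.  0. -0.  0.]
red (0, 1) [ 0.5521 -0.2644] [0. 0. 0. 0.]
red (1, 1) [ 0.5514 -0.2624] [ 0.3   0.8  -0.91  0.32]
blue (1, 0) [ 0.4692 -0.2984] [-0.  0. -0.  0.]
blue (0, 1) [ 0.4696 -0.3013] [0. 0. 0. 0.]
blue (1, 1) [ 0.4693 -0.2996] [ 0.16  0.64 -0.77  0.15]
side [[150 150 149 148 147 149 146 146 146 146 144 144 146 147]
 [149 149 148 149 148 149 148 147 146 146 146 145 147 147]
 [151 150 152 151 150 149 148 147 147 148 148 147 148 150]
 [151 150 152 153 154 157 158 156 149 148 148 148 148 150]
 [148 161 162 161 150 135 139 157 160 150 147 148 148 148]
 [113 144 162 163 145 120 118 145 162 163 153 146 147 147]
 [112 109 142 162 163 161 152 146 130 117 111 144 147 146]
 [112 108 108 109 108 103 100  95  88  94 141 147 148 147]
 [113 109 109 102  83  74  73  73  73  91 148 150 151 149]]
top [[ 97  96  97  97  94  96  94  97  95  95  95  94  95  95  97  96]
 [ 97  94  97  97  96  96  92  94  94  96  95  95  96  94  95  97]
 [ 96  96  95  95  95  94  95  95  94  99 104  98  94  95  97  96]
 [ 97  97  95  94  97 100 103 107 109 110 112 104  93  94  94  95]
 [ 95  96  98 105 109 109 108 109 110 109 110 109  88  97  95  95]
 [ 96  96  99 106 108 109 104  88  92 109 110 112  72  86  94  95]
 [ 97  96  99 109 110 106  64  33  31  69 110 111  92  33  65  69]
 [ 97  97  98 107 110 104  49  27  35  73 111 111 104  29  27  54]
 [ 96  96  96 105 110 109  74  32  58  98 111 111 111  44  25  33]
 [ 94  94  87  84 110 110 109 102 105 111 112 112 111  65  25  27]
 [ 69  69  61  68 108 109 108 110 110 109 113 112 111  87  26  25]
 [ 65  69  63  63 107 109 109 110 110 110 110 108 102  64  43  28]
 [ 64  70  66  61  99 108 109 108 103  92  76  65  62  62  57  46]
 [ 62  69  67  62  67  93  79  66  61  62  63  63  63  78  94  96]
 [ 64  69  68  60  63  58  62  61  64  74  88  76  67 108 112 107]]
```

View pics/sidelug.png

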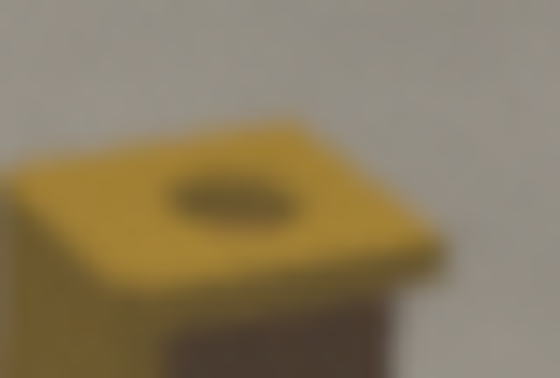

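View pics/toplug.png

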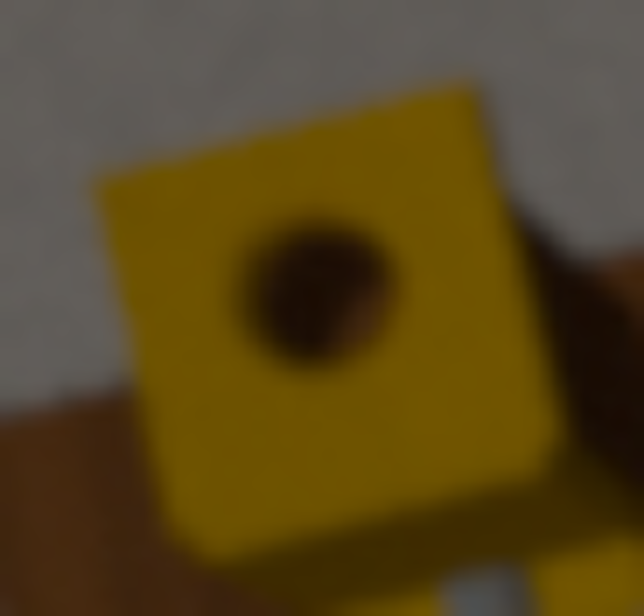

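```bash
cat >> h.py <<'E'
def tool(d):
    from scipy.spatial.transform import Rotation as Ro
    q=env.get_state()['orientation'];return Ro.from_quat(q,scalar_first=True).inv().apply(d)
E
python3 - <<'E'
from h import *
S=imaging.read_camera('side');T=imaging.read_camera('top')
a=atz(S,341.4,131.8,.167);b=atz(T,218.2,168.4,.167);print(a,b)
s=env.get_state();print(s['tcp_pos'],np.round(tool(np.array([.5514,-.2624,.15])-s['tcp_pos']),4))
E
```

```text
[0.61978932 0.16021929 0.167     ] [0.61985598 0.15953213 0.167     ]
[0.28564612 0.09704715 0.22918203] [-0.3986 -0.2024  0.0791]
```

Call:
move_arm:
  deltas: [0,-0.0443,-0.0225,0,0,0,0,0,-0.0443,-0.0225,0,0,0,0,0,-0.0443,-0.0225,0,0,0,0,0,-0.0443,-0.0225,0,0,0,0,0,-0.0443,-0.0225,0,0,0,0,0,-0.0443,-0.0225,0,0,0,0,0,-0.0443,-0.0225,0,0,0,0,0,-0.0443,-0.0225,0,0,0,0,0,-0.0443,-0.0225,0,0,0,0,0,0,0,0.04,0,0,0]

```text
clock: 6.8
tcp_pos: [0.5556, -0.2677, 0.1902]
orientation: [0.004, 0.231, 0.973, -0.002]
wrist_force: [-0.8, 0.5, -1.0]
finger_gap: 0.0422
```

```bash
python3 - <<'E'
from h import *
p=imaging.read_camera('wrist');save('w1.png',p['img']);s=env.get_state();print(s['tcp_pos'],s['joint_pos'])
print(proj(p,[[.5514,-.2624,.102],[.5514,-.2624,.085]]))
for r in imaging.cut_out(p,'red_pin_knob'):
    print(r['confidence'],r['centre'])
E
```

```text
[ 0.55059926 -0.26366975  0.18204456] [-5.78007162e-01  4.09246121e-01  3.69982454e-02  1.20502718e+00
 -4.92910521e-05 -1.12271643e-01]
[[327.01447431 199.84755177]
 [326.83384715 192.750905  ]]
0.71 [326.0, 182.9]
0.71 [434.6, 257.9]
0.6 [437.4, 121.6]
```

View pics/w1.png

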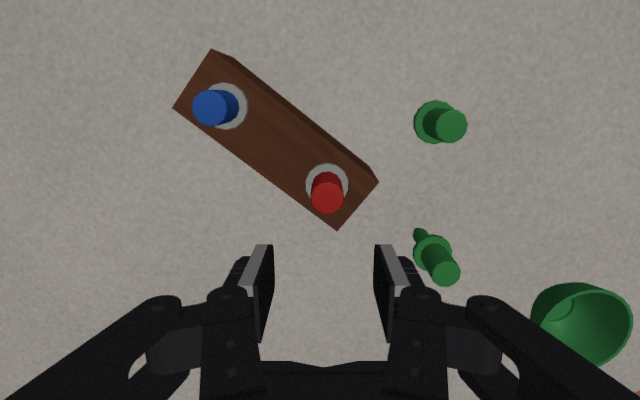

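The wrist view shows the red knob in the rack with its top centre at about (327,197), and the blue one at (213,107). The green decoys at (435,258) and (440,122) are clear of the fingers.

```bash
python3 - <<'E'
from h import *
from fit import *
p=imaging.read_camera('wrist');im=p['img'];H,S,V=cv2.split(cv2.cvtColor(im,cv2.COLOR_RGB2HSV))
m=((H<8)|(H>170))&(S>150);m[230:]=0;m[:150]=0;m[:,:290]=0;m[:,370:]=0
v,u=np.nonzero(m);t=(u.mean(),v.mean());print(m.sum(),t)
from scipy.optimize import least_squares
r=least_squares(lambda c:cent(p,cyl(c,.011,.068,.102))-t,[.55,-.26],diff_step=1e-4).x
s=env.get_state();print(r,atz(p,327,197,.102),s['tcp_pos'],tool(np.r_[r,.083]-s['tcp_pos']))
E
```

```text
1167 (np.float64(323.0616966580977), np.float64(209.84747215081404))
[ 0.55005215 -0.26197689] [ 0.54019979 -0.25430255  0.102     ] [ 0.54925004 -0.26184659  0.18582129] [-0.00153979  0.00014669  0.10281286]
```

Call:
move_arm:
  deltas: [0,-0.0015,0,0.03,0,0,0,0,0,0,0.02,0,0,0,0,0,0,0,0,0,0,0,0,0,0,0,0,0]

```text
clock: 7.45
tcp_pos: [0.5526, -0.2636, 0.1411]
orientation: [0.001, 0.23, 0.973, -0.0]
wrist_force: [-0.9, 0.5, -0.3]
finger_gap: 0.0426
```

```bash
python3 - <<'E'
from h import *
from fit import *
s=env.get_state();p=imaging.read_camera('wrist');im=p['img'];save('w2.png',im);H,S,V=cv2.split(cv2.cvtColor(im,cv2.COLOR_RGB2HSV))
m=((H<8)|(H>170))&(S>150);m[300:]=0;m[:,:270]=0;m[:,390:]=0
v,u=np.nonzero(m);t=(u.mean(),v.mean());print(m.sum(),t,u.min(),u.max(),v.min(),v.max())
r=least_squares(lambda c:cent(p,cyl(c,.011,.068,.102))-t,[.55,-.26],diff_step=1e-4).x
print(r,s['tcp_pos'],tool(np.r_[r,.083]-s['tcp_pos']),env.get_state()['tcp_pos'])
E
```

```text
1858 (np.float64(322.8310010764263), np.float64(225.3853606027987)) 302 374 161 252
[ 0.55030174 -0.26197444] [ 0.55259119 -0.26356059  0.14105113] [0.00290382 0.00040507 0.0580439 ] [ 0.55271756 -0.26376108  0.14116104]
```

View pics/w2.png

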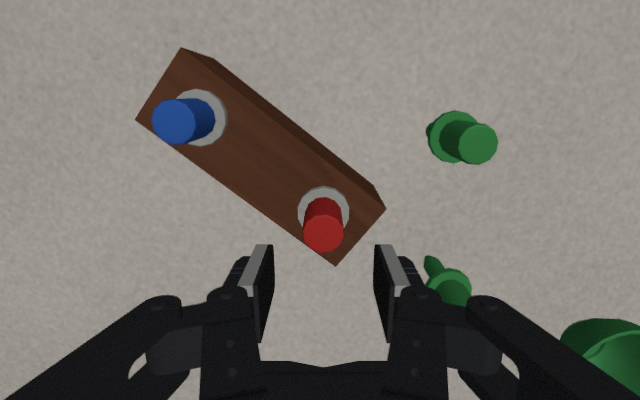

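```bash
python3 - <<'E'
from h import *
p=imaging.read_camera('wrist');s=env.get_state();
for h in (.101,.102,.104): print(atz(p,323,234,h))
print(s['tcp_pos'],tool(np.r_[atz(p,323,234,.102)[:2],.084]-s['tcp_pos']))
E
```

```text
[ 0.55087753 -0.26226435  0.101     ]
[ 0.5505241 -0.2620843  0.102    ]
[ 0.54981724 -0.2617242   0.104     ]
[ 0.5526989  -0.26386393  0.14108619] [0.00289276 0.00062976 0.05707859]
```

Call:
move_arm:
  deltas: [0,0.0025,0.0005,0.02,0,0,0,0,0,0,0.02,0,0,0,0,0,0,0.012,0,0,0,0,0,0,0.005,0,0,0,0,0,0,0,0,0,0,1,0,0,0,0,0,0,1,0,0,0,0,0,0,1,0,0,0,0,0,0,1,0,0,0,0,0,0]
  squeeze: 40

```text
clock: 8.68
tcp_pos: [0.5504, -0.2623, 0.0831]
orientation: [0.001, 0.23, 0.973, -0.0]
wrist_force: [0.0, 1.2, 5.2]
finger_gap: 0.021
```

Call:
move_arm:
  deltas: [1,0,0,-0.01,0,0,0,1,0,0,-0.02,0,0,0,1,0,0,-0.03,0,0,0,1,0,0,-0.04,0,0,0,1,0,0,-0.04,0,0,0,1,0,0,-0.04,0,0,0,1,0,0,0,0,0,0,1,0,0,0,0,0,0]

```text
clock: 9.68
tcp_pos: [0.5494, -0.2618, 0.2616]
orientation: [-0.001, 0.23, 0.973, 0.0]
wrist_force: [-0.9, 0.6, -1.2]
finger_gap: 0.0208
```

```bash
python3 - <<'E'
from h import *
s=env.get_state();print(s['tcp_pos'],s['finger_gap'],s['wrist_force']);print(tool(np.array([.6203,.1598,.27])-s['tcp_pos']))
p=imaging.read_camera('side');print(proj(p,s['tcp_pos']));save('s5.png',p['img'][150:370,200:500],2.6)
E
```

```text
[ 0.54942678 -0.2617673   0.26157879] 0.020842334384209092 [-0.90122224  0.595846   -1.20393337]
[ 0.12562589  0.40861222 -0.00819185]
[[351.01407589 191.81525606]]
```

View pics/s5.png

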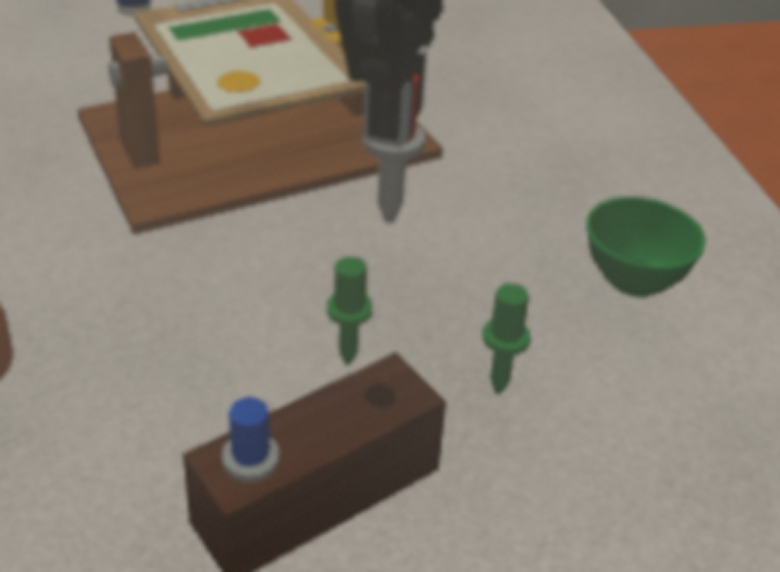

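The red pin is held upright, with its shank visible below the jaws. The rack hole is empty and the blue pin hasn't moved.

Call:
move_arm:
  deltas: [1,0.0125,0.0408,-0.001,0,0,0,1,0.0125,0.0408,-0.001,0,0,0,1,0.0125,0.0408,-0.001,0,0,0,1,0.0125,0.0408,-0.001,0,0,0,1,0.0125,0.0408,-0.001,0,0,0,1,0.0125,0.0408,-0.001,0,0,0,1,0.0125,0.0408,-0.001,0,0,0,1,0.0125,0.0408,-0.001,0,0,0,1,0.0125,0.0408,0,0,0,0,1,0.0125,0.0408,0,0,0,0]

```text
clock: 10.98
tcp_pos: [0.6202, 0.16, 0.2682]
orientation: [-0.002, 0.23, 0.973, -0.001]
wrist_force: [0.4, 0.2, -0.5]
finger_gap: 0.0209
```

Call:
move_arm:
  deltas: [1,0,0,0,0,0,0,1,0,0,0,0,0,0,1,0,0,0,0,0,0]

```text
clock: 11.35
tcp_pos: [0.6206, 0.1575, 0.2697]
orientation: [-0.001, 0.231, 0.973, -0.0]
wrist_force: [0.3, 0.1, -0.1]
finger_gap: 0.0211
```

```bash
cat > v.py <<'E'
from h import *
import sys
k=sys.argv[1]
s=env.get_state();print(s['tcp_pos'],s['finger_gap'],s['wrist_force']);print('d',tool(np.array([.6203,.1598,.25])-s['tcp_pos']))
c=s['tcp_pos']
for n,box in [('side',(290,400,60,180)),('top',(170,270,120,210))]:
    p=imaging.read_camera(n);u0,u1,v0,v1=box;print(n,proj(p,[[.6203,.1598,.167],c-[0,0,.07],c-[0,0,.02],[.6203,.1598,c[2]-.07]])-[u0,v0]);save(n+k+'.png',p['img'][v0:v1,u0:u1],5)
p=imaging.read_camera('wrist');save('w'+k+'.png',p['img']);print('w',proj(p,[[.6203,.1598,.167],c-[0,0,.07]]))
E
python3 v.py a
```

```text
[0.62064162 0.15754534 0.26972259] 0.02114636320220127 [ 0.3096341   0.05592302 -0.13455506]
d [0.00130043 0.00187733 0.0197222 ]
side [[51.64991109 71.85920241]
 [52.45135555 58.83234568]
 [53.20486546 37.44588719]
 [52.11785001 58.48592032]]
top [[48.0743869  48.17945438]
 [44.76355204 44.86344492]
 [37.17333244 39.47676223]
 [43.57830781 45.03119546]]
w [[325.06823716 201.11860588]
 [322.10222706 218.68040094]]
```

View pics/sidea.png

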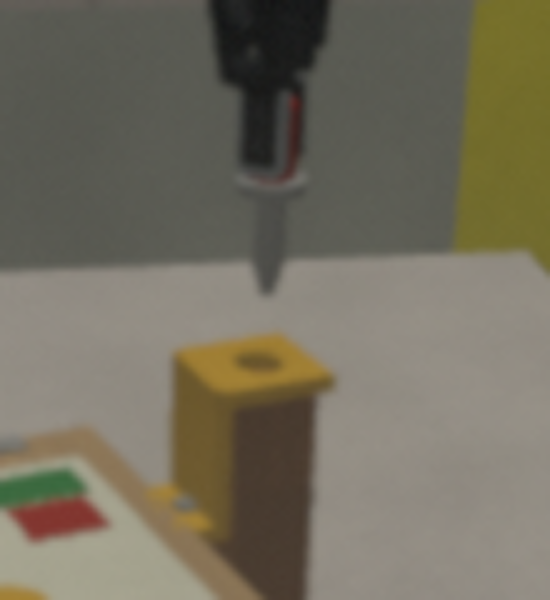

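View pics/wa.png

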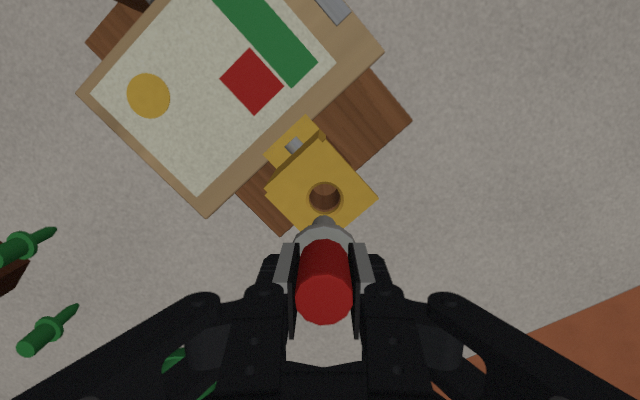

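Call:
move_arm:
  deltas: [1,0.0025,0.002,0.01,0,0,0,1,0,0,0.01,0,0,0,1,0,0,0.003,0,0,0,1,0,0,0,0,0,0,1,0,0,0,0,0,0]

```text
clock: 12.12
tcp_pos: [0.6197, 0.1617, 0.2476]
orientation: [0.0, 0.23, 0.973, 0.0]
wrist_force: [-0.5, -0.6, -1.3]
finger_gap: 0.0209
```

```bash
python3 v.py b
```

```text
[0.61974375 0.16172247 0.24756589] 0.02094115916019418 [-0.45415927 -0.62344734 -1.31103604]
d [-0.00135972 -0.00146842 -0.00243415]
side [[51.64991109 71.85920241]
 [51.40746534 67.29015715]
 [52.12305739 46.46282821]
 [51.79947358 67.59152036]]
top [[48.0743869  48.17945438]
 [45.67685167 47.46366842]
 [38.37936428 42.41949226]
 [46.66395091 47.19188798]]
w [[319.84898856 215.5241231 ]
 [322.13951507 219.03849184]]
```

View pics/sideb.png

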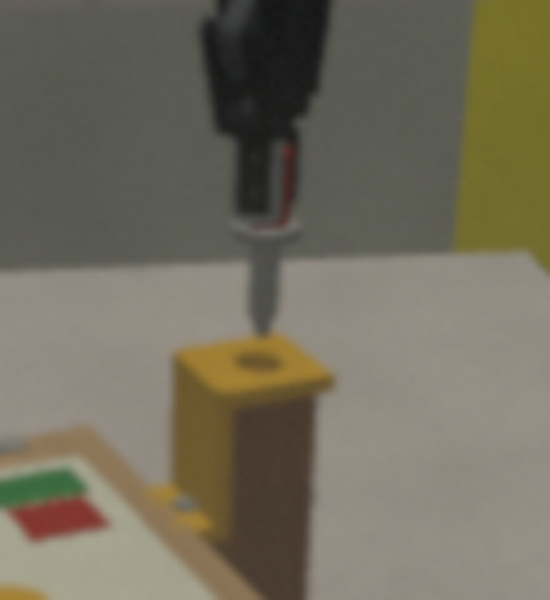

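View pics/wb.png

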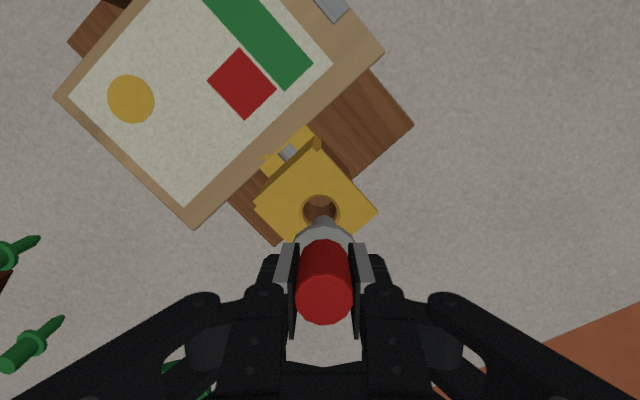

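Call:
move_arm:
  deltas: [1,0.0005,-0.002,0.004,0,0,0,1,0,0,0.005,0,0,0,1,0,0,0.006,0,0,0,1,0,0,0.006,0,0,0,1,0,0,0.004,0,0,0,1,0,0,0,0,0,0]

```text
clock: 13.02
tcp_pos: [0.618, 0.1601, 0.2218]
orientation: [-0.0, 0.23, 0.973, -0.0]
wrist_force: [0.4, -0.5, -0.3]
finger_gap: 0.0207
```

```bash
python3 v.py c
```

```text
[0.6180064  0.16009215 0.22175071] 0.020701542904362186 [ 0.39621089 -0.52373936 -0.32409301]
d [-0.00215964  0.00075454 -0.02825128]
side [[51.64991109 71.85920241]
 [50.44980124 77.93345373]
 [51.13356045 57.6379839 ]
 [51.43659608 77.93528584]]
top [[48.0743869  48.17945438]
 [49.85830204 50.67137328]
 [43.0854917  46.011777  ]
 [50.04466488 49.55893194]]
w [[323.20133412 231.18758533]
 [321.9479854  218.48860644]]
```

View pics/sidec.png

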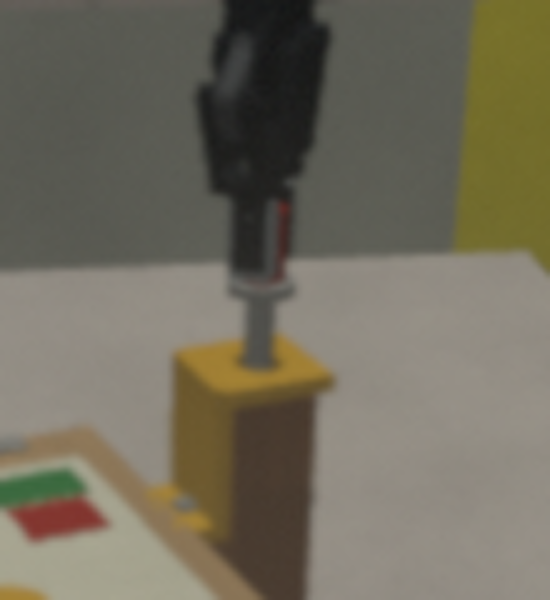

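View pics/wc.png

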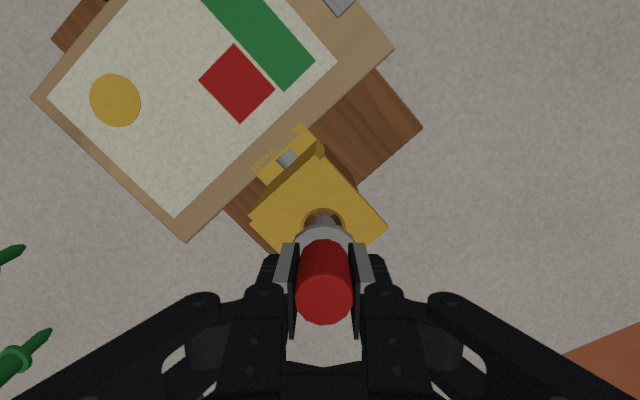

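The pin is in the lug hole with no contact force, so I'll keep lowering it.

Call:
move_arm:
  deltas: [1,0,0,0.006,0,0,0,1,0,0,0.006,0,0,0,1,0,0,0.006,0,0,0,1,0,0,0.005,0,0,0,1,0,0,0.004,0,0,0,1,0,0,0,0,0,0]

```text
clock: 13.92
tcp_pos: [0.618, 0.1601, 0.1949]
orientation: [-0.0, 0.23, 0.973, -0.0]
wrist_force: [-1.0, 0.1, -0.2]
finger_gap: 0.0206
```

Call:
move_arm:
  deltas: [1,0,0,0.003,0,0,0,1,0,0,0.002,0,0,0,1,0,0,0,0,0,0]

```text
clock: 14.3
tcp_pos: [0.6182, 0.1601, 0.1901]
orientation: [-0.0, 0.23, 0.973, -0.0]
wrist_force: [-0.5, -0.0, -0.7]
finger_gap: 0.0207
```

Call:
move_arm:
  deltas: [1,0,0,0.001,0,0,0,0,0,0,0,0,0,0,0,0,0,0,0,0,0,0,0,0,0,0,0,0,0,0,0,-0.02,0,0,0,0,0,0,-0.04,0,0,0,0,0,0,-0.05,0,0,0,0,0.02,-0.05,0,0,0,0,0,0.02,-0.05,0,0,0,0,0,0,0,0,0,0,0]

```text
clock: 15.55
tcp_pos: [0.5347, 0.087, 0.2997]
orientation: [-0.001, 0.231, 0.973, -0.0]
wrist_force: [0.0, -0.1, 0.8]
finger_gap: 0.0425
```

```bash
python3 v.py d; python3 - <<'E'
from h import *
from fit import *
for n,box in [('side',(325,365,90,150)),('top',(190,250,140,200))]:
    p=imaging.read_camera(n);H,S,V=cv2.split(cv2.cvtColor(p['img'],cv2.COLOR_RGB2HSV))
    m=((H<8)|(H>170))&(S>110);b=np.zeros_like(m);b[box[2]:box[3],box[0]:box[1]]=1;m&=b
    v,u=np.nonzero(m);t=(u.mean(),v.mean());q=maskpts(p,m)
    r=least_squares(lambda c:cent(p,cyl(c,.011,.173,.207))-t,[.62,.16],diff_step=1e-4).x
    print(n,m.sum(),t,r,q.max(0),np.median(q,0))
E
```

```text
[0.53465181 0.08704307 0.29965964] 0.04253272815368626 [ 0.03620916 -0.09607674  0.8418883 ]
d [-0.0437689   0.10358167  0.04950135]
side [[51.64991109 71.85920241]
 [18.35513378 59.05027671]
 [18.13980332 35.35995839]
 [52.55839531 45.83860418]]
top [[48.0743869  48.17945438]
 [77.36971483 88.79010074]
 [71.76231074 86.38601738]
 [39.11024698 41.90206155]]
w [[449.13917622 242.40586549]
 [317.68471403 215.41047244]]
side 98 (np.float64(341.7857142857143), np.float64(121.5204081632653)) [0.6209895  0.16577894] [0.62677457 0.16253537 0.20894335] [0.61832892 0.15122793 0.19613752]
top 3 (np.float64(242.0), np.float64(180.0)) [0.59306183 0.10622395] [0.55784427 0.05680109 0.43710713] [0.55551008 0.05578159 0.43541391]
```

View pics/sided.png

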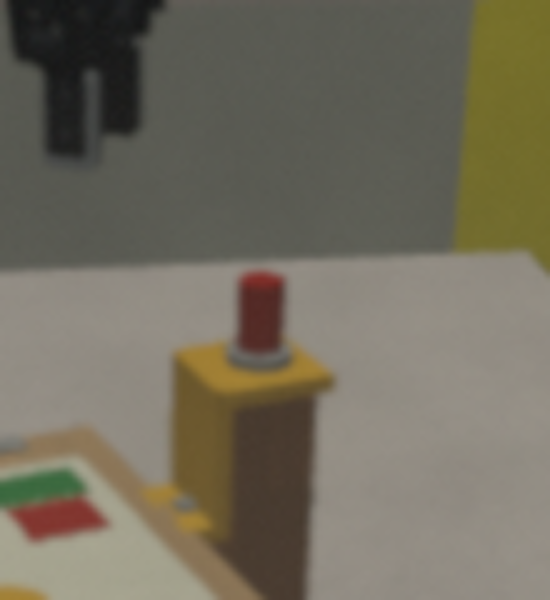

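View pics/wd.png

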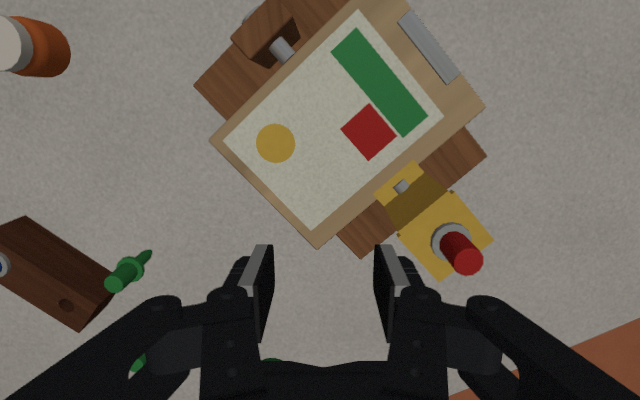

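The pin's collar sits flat on the lug, at side crop (260,352). It stands upright, the board is level, and the gripper is clear.

```bash
python3 - <<'E'
from h import *
print(order.hand_in())
E
```

```text
the job is handed in; nothing more can be done
None
```

The board is level and locked: I pressed it down onto its stop, took the red pin from the rack and lowered it through the lug into the post. I then let go, backed off and handed in at about 16 s of the 56 s allowed.

**Board:** it met the stop at 14 N of press. The plane fit after that was level to about 0.003 rad, though its outline measures were unreliable. I did not repeat the fit after inserting the pin, but the board still looks level in the last pictures.

**Red pin:**
- **Insertion:** it went in with under about 1.5 N on the wrist.
- **Depth:** the last side picture shows it upright with its collar on the lug. The knob's top measured 209 mm against 207 mm expected.
- **Sideways position:** a last fit from the side picture put the knob about 6 mm from the hole centre I had measured, inside the 12 mm limit. The depth it assumed was off by a few mm.
- **Failed check:** the same fit from the top camera failed, probably because the arm hid the knob, so there is no second view of the final position.

**Blue pin and decoys:** the blue pin still stood in its place after I lifted the red one out. I never went near it or the green look-alikes.

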